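# Lid the spice grinder and give it a burst

### The arm

A 6-joint arm with a two-finger parallel gripper is mounted at the origin on a cart in front of the work surface, level with it; the furniture and walls round the work are solid. World frame = base frame: x ahead of the robot, y to its left, z up, the work surface at z = 0. Lengths are in mm, angles in rad, forces in N, time in s.
With the tool pointing down it reaches from about 300 to 750 mm from the base axis. Payload 8.5 kg.
Tool frame: the origin (TCP) lies between the finger pads; the fingertips stand 25 mm ahead of it and the grasp point (between the pads) lies 6 mm ahead of it; z points along the fingers, y is the line along which they close (so a half turn about z gives the same grasp; the last joint's range is limited). The gripper opens to 85 mm and grips with 20 to 120 N. Pads are 22 mm wide; open, the fingers measure 114 mm over their backs; the gripper's body (76 mm by 85 mm) begins 54 mm behind the grasp point. The pads swing forward as they close: fully open they stand 13 mm farther back than shut.
Start: joints at [-1.472, 0.381, 1.297, -0, 1.464, -0.215], TCP at [169.765, -523.125, 256.322] pointing down, gripper open.
Joint ranges: [-3.11, 3.11], [-0.89, 2.33], [0.22, 2.48], [-1.42, 4.56], [0.17, 2.85], [-2.88, 2.88]. Speed limits (rad/s): [2.39, 2.39, 3.14, 3.14, 3.14, 3.14].

### API

Orientations are given as [roll, pitch, yaw] about the fixed x, y, z axes, in that order (R = Rz(yaw) Ry(pitch) Rx(roll)).
In Python, from cell import status, snapshot, bot gives the robot as it stands. The module is installed in compiled form; this text tells all that it offers.
- The arm moves only by the shell command python3 -m pendant 'ROWS' [OPENING] [FORCE]. ROWS is a JSON object whose key "moves" holds a list of rows, 1 to 10 of them, each of 6 numbers: dx, dy, dz in fractions of the full range, 1 being 500 mm, then a rotation vector rx, ry, rz in fractions of the full range, 1 being 45 degrees; each row shifts and turns the commanded pose from where the row before left it, along the tool's axes as they then stand; what a row does not reach is not made up. A row lasts 1/12 s, in which the tool goes at most 41.7 mm and 0.125 rad, less where a joint would pass 70% of its speed; a pose out of reach is approached as far as the arm can. OPENING is the opening from 0.0 (shut) to 1.0 (fully open), set as the command begins (- or left out keeps the last). The fingers move at their own pace and stop on an object; FORCE is the grip in N (left out, the last holds). Time passes only in rows, so rows that do not move let the fingers close. It prints the time, the measured TCP pose, the force, the opening and the grip force at its end. Shift and turn numbers lie between -1 and 1, and a call with a number outside is refused. Input that does not fit is refused with a message, and nothing moves.
- status.state(): the state, without advancing time (a new reading comes with each control period).
- snapshot(name): name is "scene" or "side" or "wrist"; returns a dict with "image" (480x640x3 uint8, red, green, blue), "depth" (480x640 float32, mm along the optical axis (not along the pixel's ray), 0 where there is no reading), "fx", "fy", "cx", "cy" (pixels), "R" (3x3) and "t" (3): a world point X has camera coordinates R X + t. Camera axes: x right, y down, z forward; pixel columns grow to the right and rows downward; lengths in mm; the calibration is good to about 2 mm. A picture is of the moment at which its call begins.
- bot.close_job(): hands the job in; it is judged then, once.
The state is a dict: "time": time; "joint_positions": joint angles; "dq": joint speeds; "joint_efforts": joint torques, N m; "position": TCP position; "tcp_rot": TCP orientation; "contact_force": force on the tool from outside, world axes, zero at the start; "wrist_torque": the same for the moment, N m; "width": opening from 0.0 (shut) to 1.0 (fully open); "grip_force": force on a finger pad.
Only numpy, scipy, OpenCV 4.12 (cv2) and the standard library are available. Lean on these libraries where they do the work, as an engineer would, in place of code of your own. Each camera call takes 0.05 s, during which the arm holds its last target. There are 200 camera calls.

### The job

Put the black lid on the spice grinder's cup: set it level on the neck, turn it backwards (anticlockwise from above) until you feel the thread drop in, then screw it clockwise fully home. Only once it is home, press lid and cup down together as far as they go for a moment to run the grinder, then let the cup spring back up, let go, and leave the lid screwed on. Do not push the cup right down under a loose lid, and do not knock over or shove the glass, tin and jars around it.

Things in the scene. Friction and masses are not known exactly. Their poses are not given: they have to be found in the camera images.
- lid: Black screw lid with steel trim, loose, open side down on the worktop, 50 mm tall. Below, a ribbed skirt 77 mm wide, 24 mm high with its 4 mm top plate (20 mm deep inside); above it a round knob (see lid_knob). Origin: centre of the skirt's underside, z up. Inside, 1 to 5 mm above the underside, 4 lugs 8 degrees wide at 0, 90, 180, 270 degrees from its x axis leave a 60 mm bore. 0.06 to 0.13 kg.
- lid_knob (a point): Centre of the top of the lid's knob, 50 mm above the lid's origin. The knob is a ribbed upright cylinder 48 mm in diameter, 26 mm tall (24 to 50 mm above the lid's underside); grip it across from above, at any yaw.
- grinder: Press-to-grind spice grinder: round steel motor base 110 mm wide with a black collar up to 78 mm, fixed to the worktop. The steel cup, 84 mm wide, stands in it and cannot turn; its shoulder is 100 mm and its rim 121.5 mm above the worktop. Origin: centre of the base's underside, z up.
- cup_rim (a point): Centre of the cup's mouth, level with the rim; z up, x towards thread_start. Neck 57 mm wide with a bevelled rim, 68 mm over its four-start thread. The lid's origin is 8 mm below this point while the lid perches on the threads, 16 mm once the thread has dropped in, 20 mm when home (plate on the rim, knob top 30 mm above it; the lid's x axis then some 45, 36 to 54, degrees off a cup axis).
- thread_start (a point): Start (upper end) of one of the 4 like threads, 90 degrees apart, on the neck's outside, 7 mm below the rim. From here clockwise (from above) the thread runs 55 degrees, level on top, sloping below, to a raised stop rib 5 degrees wide; then a 30 degree gap to the next start. A perched lid turned clockwise jams on the ribs. One set down on the ribs' tops sits 2 mm higher until turned back.
- thread_gap (a point): Middle of one of the 4 gaps between threads (15 degrees anticlockwise of thread_start). A perched lid turned anticlockwise, at most 75 degrees, brings its lugs to the gaps and, lightly pressed (2 to 5 N), drops 8 mm onto the lower flanks. From there it screws clockwise, sinking 4 mm: home after 40 to 62 degrees, lugs against the stop ribs after 55 to 77.
- cup (a joint): Downward travel of the sprung cup in the motor base, m: 0 = up, 0.008 = fully down (grinder runs). With the lid on, a push of about 8 N starts it moving and about 14 N brings it right down; it springs back by itself.
- flute_a: Tall clear flute glass, 66 mm in diameter, 210 mm tall, loose, to the right of the grinder. Origin: centre of its foot's underside.
- tin_1: Green food tin, 57 mm in diameter, 72 mm tall, loose. Origin: centre of its underside.
- jar_1: Small jam jar with white lid, 68 mm in diameter, 84 mm tall, loose. Origin: centre of its underside.
- spice_jar_3: Spice jar with red cap, 45 mm in diameter, 106 mm tall, loose. Origin: centre of its underside.
Not all that is in view belongs to the job. Leave any blue or purple look-alike of the lid alone.

How it is judged:
By the outcome, as a careful person would: the job done as asked, in the order asked, and still so for the second after the job is handed in, with the robot touching nothing.
It also fails if it takes over 54 s, if anything falls off the work surface, if the arm or the gripper's body presses on something with over 40 N, if the wrist force passes 120 N, or if a joint passes its speed limit or range.

## Working session

There is one attempt and no reset: what is moved stays moved. The work goes in short steps, Python scripts to look and compute and a shell command to move; the robot and the scene stay as the last step left them, time stands still between calls to the robot, and variables do not carry over. Pictures are saved under pics/ and viewed, at most 10 in all, crops included, and the job is handed in when it is done.

```bash
mkdir -p pics; cat > h.py <<'E'
import numpy as np,cv2
from cell import status,snapshot,bot
def save(s,n):
    im=cv2.cvtColor(s["image"],cv2.COLOR_RGB2BGR); cv2.imwrite("pics/"+n,im); return im
def px(s,u,v,d=None):
    d=s["depth"][int(v),int(u)] if d is None else d
    c=np.array([(u-s["cx"])/s["fx"]*d,(v-s["cy"])/s["fy"]*d,d])
    return np.array(s["R"]).T@(c-np.array(s["t"]))
def ray(s,u,v,z):
    R=np.array(s["R"]);o=-R.T@np.array(s["t"]);d=R.T@np.array([(u-s["cx"])/s["fx"],(v-s["cy"])/s["fy"],1])
    return o+d*(z-o[2])/d[2]
def proj(s,X):
    c=np.array(s["R"])@np.array(X)+np.array(s["t"]);return s["fx"]*c[0]/c[2]+s["cx"],s["fy"]*c[1]/c[2]+s["cy"]
E
python3 - <<'E'
from h import *
import pickle
D={}
for n in("scene","side"):
    D[n]=snapshot(n);save(D[n],n+"0.png");s=D[n];print(n,s["fx"],-np.array(s["R"]).T@np.array(s["t"]))
pickle.dump(D,open("d0.pkl","wb"))
print(status.state())
E
```

```text
scene 503.99224913416595 [-126.1354512   603.99947689  530.62788738]
side 439.47915114636453 [317.98249138 863.0688405  685.64665634]
{'time': 0.1, 'joint_positions': array([-1.47230307e+00,  3.81128593e-01,  1.29818195e+00,  3.80680121e-05,
        1.46359179e+00, -2.15281507e-01]), 'dq': array([-0.00104444, -0.00232577, -0.00354607, -0.00015522, -0.0012989 ,
        0.00045628]), 'joint_efforts': array([ 2.87935683e-03, -4.49220800e+01, -2.31657600e+01, -1.68110651e-04,
        3.68619076e-03, -1.68424430e-05]), 'position': array([ 169.75071941, -522.90326335,  255.77453125]), 'tcp_rot': array([-3.14032129e+00, -3.16747496e-04,  3.13770464e-01]), 'contact_force': array([1.15348444, 0.46423353, 0.39096084]), 'wrist_torque': array([ 0.03650813,  0.06124308, -0.03277843]), 'grip_force': 0.0, 'width': 0.9999322485635675}
```

View pics/scene0.png

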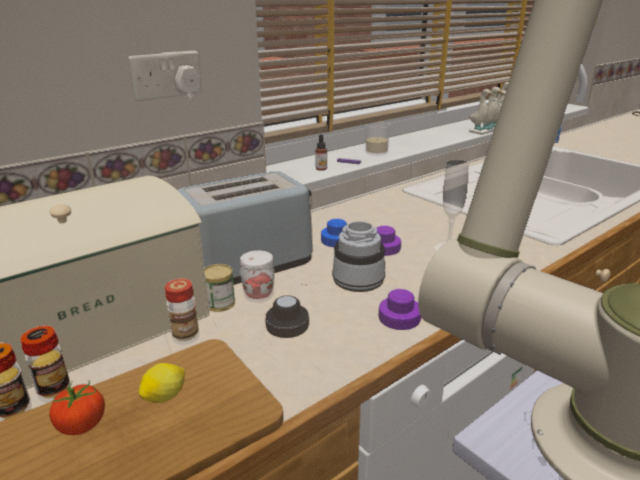

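View pics/side0.png

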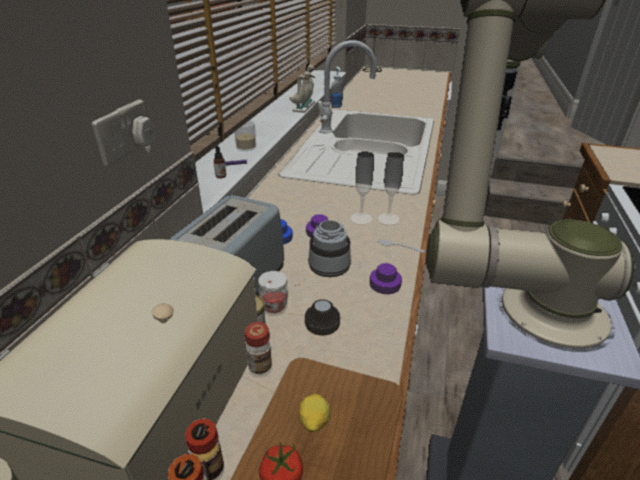

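The scene view shows the black lid at (287,315), knob top about (287,302), and the grinder at (359,255). The look-alikes are purple at (400,309), purple at (386,241) and blue at (337,233). In the side view the lid is at (322,317), the grinder at (330,248) and purple look-alikes at (386,278) and (318,225). Only (287,315) is black with steel trim, so I'll confirm it in a crop.

```bash
python3 - <<'E'
from h import *
import pickle
D=pickle.load(open("d0.pkl","rb"))
a=save(D["scene"],"x.png")[210:350,250:430];b=save(D["side"],"x.png")[210:350,250:430]
r=lambda i:cv2.resize(i,None,fx=4.2,fy=4.2,interpolation=cv2.INTER_CUBIC)[:295*2]
A=cv2.resize(a,(396,308),interpolation=3);B=cv2.resize(b,(396,308),interpolation=3)
cv2.imwrite("pics/crop1.png",np.hstack([A,B]))
for n,pts in (("scene",[(287,302),(287,310),(359,230),(359,255),(400,298)]),("side",[(322,306),(329,230),(330,250),(386,270)])):
    s=D[n]
    for p in pts: print(n,p,px(s,*p).round(1))
# point clouds of tall horizontal levels
for n in D:
    s=D[n];v,u=np.mgrid[0:480,0:640];d=s["depth"]
    c=np.stack([(u-s["cx"])/s["fx"]*d,(v-s["cy"])/s["fy"]*d,d],-1)-np.array(s["t"])
    P=c@np.array(s["R"]);m=(d>0)
    for nm,(u0,u1,v0,v1),(z0,z1) in ((("lid",(262,314,292,336) if n=="scene" else (302,344,296,336),(44,56))),("rim",(335,385,220,265) if n=="scene" else (308,352,218,260),(116,126)),("should",(330,390,220,290) if n=="scene" else (300,355,215,275),(95,104))):
        k=m&(u>=u0)&(u<u1)&(v>=v0)&(v<v1)&(P[...,2]>z0)&(P[...,2]<z1);Q=P[k]
        print(n,nm,len(Q),Q.min(0).round(1),Q.max(0).round(1),np.median(Q,0).round(1)) if len(Q) else print(n,nm,0)
E
```

```text
scene (287, 302) [495.1 184.1  52.3]
scene (287, 310) [478.2 196.2  49.4]
scene (359, 230) [558.  -43.3 101.8]
scene (359, 255) [506.8   3.3  80. ]
scene (400, 298) [380.4  20.5  50.1]
side (322, 306) [498.4 183.9  50.6]
side (329, 230) [547.8 -62.5  84.1]
side (330, 250) [525.9  11.5  75.3]
side (386, 270) [385.8  20.3  50.5]
scene lid 380 [474.2 159.6  44.1] [521.8 206.7  54.3] [493.7 185.9  51.2]
scene rim 273 [502.4 -61.2 116. ] [572.4   6.9 124.5] [530.3 -20.1 119.5]
scene should 318 [494.8 -66.9  95.1] [573.5  16.2 103.9] [513.7  -3.  101.1]
side lid 292 [475.8 161.   44.1] [522.7 206.7  53.6] [498.4 186.2  50.3]
side rim 149 [506.8 -54.1 116. ] [571.    6.6 124.4] [535.4 -15.7 119.6]
side should 234 [495.7 -55.3  95. ] [577.8  17.4 103.9] [532.4  -1.5 100.2]
```

View pics/crop1.png

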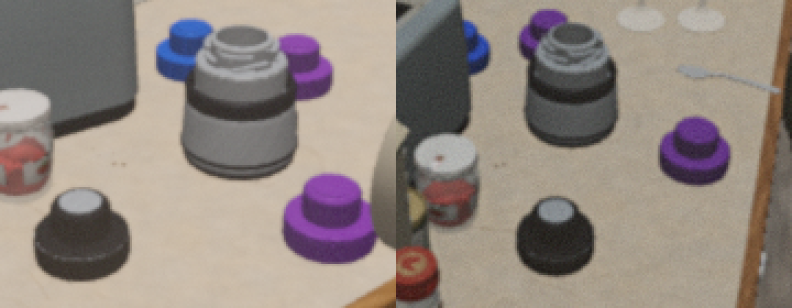

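The crop confirms that the black lid with the steel knob top is the one meant. Both views put its knob top at (498,184,50.5). The grinder is near (536,-23), with its rim at about 120. Next I check the obstacles, then approach.

```bash
python3 - <<'E'
from h import *
import pickle
D=pickle.load(open("d0.pkl","rb"))
s=D["side"]
print("flute feet",ray(s,361,218,0),ray(s,389,218,0)); 
print("flute tops",ray(s,364,155,205),ray(s,394,155,205))
for p in [(273,276),(257,330),(260,308),(230,205),(280,215)]: print(p,px(s,*p).round())
# cylinder fits: circle fit xy
from scipy.optimize import least_squares
for n in D:
    s=D[n];v,u=np.mgrid[0:480,0:640];d=s["depth"]
    P=(np.stack([(u-s["cx"])/s["fx"]*d,(v-s["cy"])/s["fy"]*d,d],-1)-np.array(s["t"]))@np.array(s["R"])
    Q=P.reshape(-1,3)
    def fit(c,r,z0,z1,reach):
        k=(Q[:,2]>z0)&(Q[:,2]<z1)&(np.hypot(Q[:,0]-c[0],Q[:,1]-c[1])<reach)
        A=Q[k];f=least_squares(lambda p:np.hypot(A[:,0]-p[0],A[:,1]-p[1])-r,c,loss="soft_l1",f_scale=2)
        print(n,r,k.sum(),f.x.round(1),np.sqrt(np.mean(f.fun**2)).round(1))
    fit((498,184),38.5,4,20,50);fit((498,184),24,30,46,32);fit((536,-23),55,8,50,70);fit((536,-23),42,82,97,55)
E
```

```text
flute feet [ 503.34459237 -285.59121165    0.        ] [ 421.03245007 -309.6090092     0.        ]
flute tops [ 506.71722196 -283.81730795  205.        ] [ 426.07660121 -307.77832628  205.        ]
(273, 276) [618. 157.  85.]
(257, 330) [579. 338. 106.]
(260, 308) [612. 248.  73.]
(230, 205) [765.  41. 179.]
(280, 215) [ 746. -231.    2.]
scene 38.5 329 [499.7 182.3] 1.1
scene 24 213 [499.8 182.3] 1.1
scene 55 962 [539.6 -27.7] 1.6
scene 42 291 [538.6 -26.8] 1.2
side 38.5 192 [499.5 181.1] 1.0
side 24 122 [499.4 181.2] 1.0
side 55 569 [538.3 -29.1] 1.7
side 42 199 [537.8 -27.2] 2.0
```

Careful with the scale: shifts go in shares of 500 mm and turns go in shares of 45 degrees. That gives: -30 mm / 500 = -0.06.

```bash
python3 -m pendant '{"moves": [[0, 0, -0.06, 0, 0, 0], [0, 0, -0.06, 0, 0, 0]]}' 1.0
```

```text
time: 0.27
position: [169.7, -522.5, 315.5]
tcp_rot: [-3.137, -0.001, 0.314]
contact_force: [0.1, -0.3, -0.2]
width: 0.998
grip_force: 0.0
```

To row units: -28 mm / 500 = -0.056, 26 mm / 500 = 0.052.

```bash
python3 -m pendant '{"moves": [[0.052, -0.056, 0, 0, 0, 0], [0.052, -0.056, 0, 0, 0, 0], [0.052, -0.056, 0, 0, 0, 0], [0.052, -0.056, 0, 0, 0, 0], [0.052, -0.056, 0, 0, 0, 0], [0.052, -0.056, 0, 0, 0, 0], [0.052, -0.056, 0, 0, 0, 0], [0.052, -0.056, 0, 0, 0, 0], [0.052, -0.056, 0, 0, 0, 0], [0.052, -0.056, 0, 0, 0, 0]]}' 1.0; python3 -m pendant '{"moves": [[0.052, -0.056, 0, 0, 0, 0], [0.052, -0.056, 0, 0, 0, 0], [0.052, -0.056, 0, 0, 0, 0], [0.052, -0.056, 0, 0, 0, 0], [0.052, -0.056, 0, 0, 0, 0], [0.052, -0.056, 0, 0, 0, 0]]}'
```

```text
time: 1.1
position: [330.8, -174.7, 316.2]
tcp_rot: [-3.141, -0.0, 0.313]
contact_force: [0.8, -1.2, 0.6]
width: 0.999
grip_force: 0.0
time: 1.6
position: [427.4, 33.5, 316.2]
tcp_rot: [-3.142, 0.0, 0.314]
contact_force: [1.2, -0.5, 0.2]
width: 1.004
grip_force: 0.0
```

```bash
python3 -m pendant '{"moves": [[0.056, -0.058, 0, 0, 0, 0], [0.056, -0.058, 0, 0, 0, 0], [0.056, -0.058, 0, 0, 0, 0], [0.056, -0.058, 0, 0, 0, 0], [0, 0, 0.08, 0, 0, 0], [0, 0, 0.08, 0, 0, 0], [0, 0, 0, 0, 0, 0]]}'; python3 - <<'E'
from h import *
s=snapshot("wrist");save(s,"w1.png");print(status.state()["position"],status.state()["tcp_rot"],-np.array(s["R"]).T@s["t"],proj(s,(499.6,181.8,50)),proj(s,(538.5,-27.5,121)))
E
```

```text
time: 2.18
position: [494.8, 176.5, 229.3]
tcp_rot: [-3.139, 0.014, 0.315]
contact_force: [-1.3, -0.4, -1.0]
width: 1.003
grip_force: 0.0
[496.38109417 176.29447984 233.59037276] [-3.13996825  0.0081799   0.31417753] [565.92399931 199.54971339 345.92685288] (np.float64(318.58590563022346), np.float64(198.59769089324527)) (np.float64(687.7349544334498), np.float64(274.8372664781684))
```

View pics/w1.png

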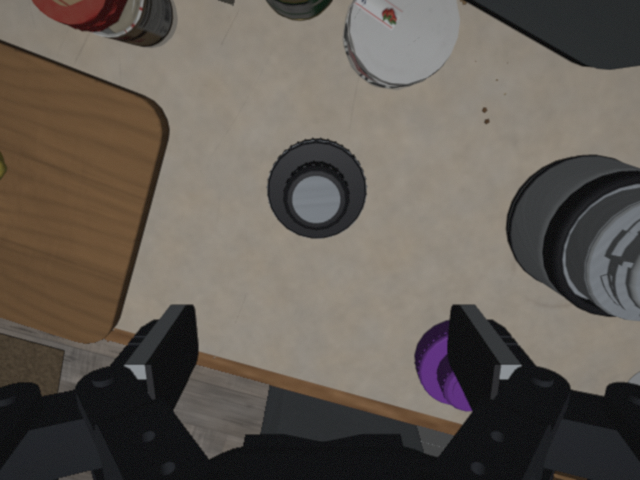

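The wrist view puts the knob top at (317,199). The projected estimate was (319,199), so the lid position holds to about 1 mm. I'll descend.

To row units: 40 mm / 500 = 0.08, 30 mm / 500 = 0.06.

```bash
python3 -m pendant '{"moves": [[0, 0, 0.08, 0, 0, 0], [0, 0, 0.08, 0, 0, 0], [0, 0, 0.06, 0, 0, 0], [0, 0, 0, 0, 0, 0], [0, 0, 0, 0, 0, 0], [0, 0, 0, 0, 0, 0]]}'
```

```text
time: 2.73
position: [499.7, 176.3, 129.5]
tcp_rot: [3.141, -0.005, 0.313]
contact_force: [0.3, 0.6, 0.3]
width: 1.003
grip_force: 0.0
```

To row units: 25 mm / 500 = 0.05, -5.3 mm / 500 = -0.0106.

```bash
python3 -m pendant '{"moves": [[0.0032, -0.0106, 0.04, 0, 0, 0], [0, 0, 0.05, 0, 0, 0], [0, 0, 0.04, 0, 0, 0], [0, 0, 0.016, 0, 0, 0], [0, 0, 0, 0, 0, 0], [0, 0, 0, 0, 0, 0]]}'
```

```text
time: 3.23
position: [498.9, 181.9, 55.2]
tcp_rot: [3.141, -0.003, 0.314]
contact_force: [0.8, -0.5, 1.1]
width: 0.997
grip_force: 0.0
```

```bash
python3 -m pendant '{"moves": [[0, 0, 0, 0, 0, 0], [0, 0, 0, 0, 0, 0], [0, 0, 0, 0, 0, 0], [0, 0, 0, 0, 0, 0], [0, 0, 0, 0, 0, 0], [0, 0, 0, 0, 0, 0], [0, 0, 0, 0, 0, 0], [0, 0, 0, 0, 0, 0]]}' 0.0 60
```

```text
time: 3.9
position: [498.2, 181.9, 54.8]
tcp_rot: [3.141, -0.002, 0.314]
contact_force: [-3.4, -0.0, 10.8]
width: 0.53
grip_force: 60.5
```

To row units: -40 mm / 500 = -0.08, 35 mm / 500 = 0.07.

```bash
python3 -m pendant '{"moves": [[0, 0, -0.02, 0, 0, 0], [0, 0, -0.04, 0, 0, 0], [0, 0, -0.08, 0, 0, 0], [0, 0, -0.08, 0, 0, 0], [0, 0, -0.08, 0, 0, 0], [0, 0.07, 0, 0, 0, 0], [0, 0.08, 0, 0, 0, 0], [0, 0, 0, 0, 0, 0], [0, 0, 0, 0, 0, 0]]}'; python3 - <<'E'
from h import *
s=snapshot("wrist");im=save(s,"w2.png");print(status.state()["position"],status.state()["tcp_rot"],status.state()["contact_force"],proj(s,(538.5,-27.5,121.5)))
E
```

```text
time: 4.65
position: [521.2, 109.0, 204.0]
tcp_rot: [3.141, -0.0, 0.311]
contact_force: [-0.3, -0.0, -1.0]
width: 0.532
grip_force: 62.0
[520.7907459  110.09151411 203.73722396] [-3.14130562e+00  2.23009468e-05  3.12380563e-01] [-0.70186854  0.00891585 -0.41702883] (np.float64(585.1266501212344), np.float64(303.1513039889267))
```

View pics/w2.png

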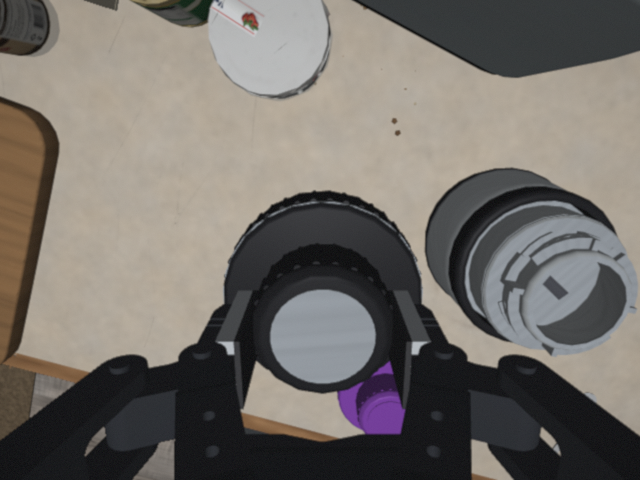

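The wrist view shows the lid held level, with its knob top at (323,337). The cup's mouth is centred near (577,302), about 8 px left of the prediction. I'll look again from closer in, with an enlarged crop.

To row units: 30 mm / 500 = 0.06, -20 mm / 500 = -0.04.

```bash
python3 -m pendant '{"moves": [[0, 0.06, -0.02, 0, 0, 0], [-0.04, 0.04, 0, 0, 0, 0], [0, 0, 0, 0, 0, 0], [0, 0, 0, 0, 0, 0], [0, 0, 0, 0, 0, 0]]}'; python3 - <<'E'
from h import *
import pickle
s=snapshot("wrist");pickle.dump((s,status.state()),open("w3.pkl","wb"));im=save(s,"w3.png");st=status.state();p=st["position"];print(p,st["tcp_rot"],proj(s,(538.5,-27.5,121.5)),proj(s,(p[0],p[1],p[2]-5)),proj(s,(538.5,-27.5,100)))
cv2.imwrite("pics/c3.png",cv2.resize(im[130:380,330:630],None,fx=2.4,fy=2.4,interpolation=3)[:600])
E
```

```text
time: 5.12
position: [517.1, 57.8, 213.5]
tcp_rot: [-3.141, -0.0, 0.315]
contact_force: [0.0, -0.5, -1.0]
width: 0.534
grip_force: 62.1
[517.21931529  57.91011326 213.37219295] [-3.14125165e+00  2.06613580e-05  3.15139495e-01] (np.float64(490.36608744992793), np.float64(261.6406718407684)) (np.float64(322.8216291520609), np.float64(338.4494017364139)) (np.float64(476.2216279698456), np.float64(248.32889390052244))
```

View pics/c3.png

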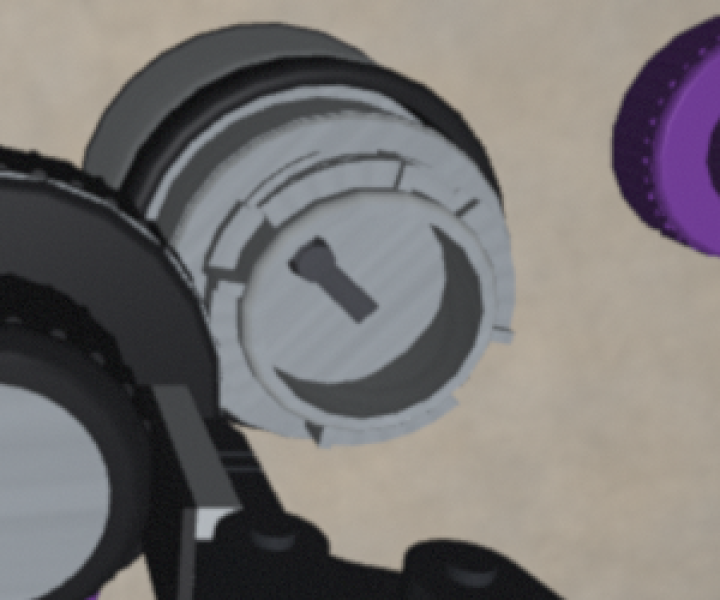

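```bash
python3 - <<'E'
from h import *
import pickle
from scipy.optimize import least_squares
s,st=pickle.load(open("w3.pkl","rb"))
print("rim by eye",ray(s,483.1,259.2,121.5))
v,u=np.mgrid[0:480,0:640];d=s["depth"]
P=((np.stack([(u-s["cx"])/s["fx"]*d,(v-s["cy"])/s["fy"]*d,d],-1)-np.array(s["t"]))@np.array(s["R"]))
for z in(100,121.5):
    k=(abs(P[...,2]-z)<2.5)&(np.hypot(P[...,0]-538,P[...,1]+27)<50);Q=P[k];print(z,k.sum(),Q.min(0).round(1),Q.max(0).round(1),np.median(Q[:,2]))
D=pickle.load(open("d0.pkl","rb"))
for n in D:
    a=D[n];print(n,[np.round(proj(a,(x,y,121.5)),1) for x,y in((538.5,-27.5),(536,-24))])
E
python3 - <<'E'
import pickle,cv2,numpy as np
D=pickle.load(open("d0.pkl","rb"))
a=D["scene"]["image"][215:275,330:390];b=D["side"]["image"][210:270,300:360]
f=lambda i:cv2.resize(cv2.cvtColor(i,4),None,fx=6.6,fy=6.6,interpolation=3)
cv2.imwrite("pics/c4.png",np.hstack([f(a),f(b)]))
E
```

```text
rim by eye [538.5700727  -23.31971385 121.5       ]
100 2984 [496.2 -59.2  97.5] [578.6  16.6 102.5] 99.93872582750748
121.5 2207 [509.4 -52.7 119. ] [565.2   3.3 123.5] 121.07943793893766
scene [array([360.1, 226.2]), array([359.6, 227.1])]
side [array([329.4, 225. ]), array([330. , 225.8])]
```

View pics/c4.png

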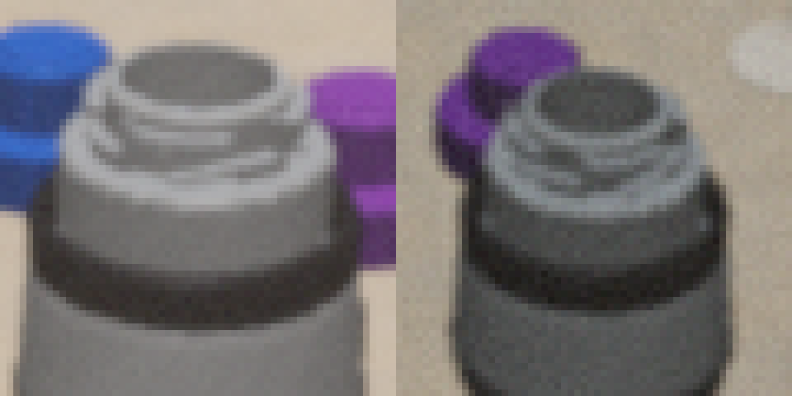

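The mouth centre comes out at (538.5,-23.3) by eye and (537.3,-24.7) by depth from the close wrist view, rim height 121. The far views put y at -24 to -27.5. The held knob projects within 1 px in the wrist camera, so I trust that view: (538,-24.3).

To row units: 28 mm / 500 = 0.056, 15 mm / 500 = 0.03.

```bash
python3 -m pendant '{"moves": [[-0.004, 0.056, 0, 0, 0, 0], [-0.004, 0.056, 0, 0, 0, 0], [-0.004, 0.056, 0, 0, 0, 0], [0, 0, 0.03, 0, 0, 0], [0, 0, 0.02, 0, 0, 0], [0, 0, 0, 0, 0, 0], [0, 0, 0, 0, 0, 0], [0, 0, 0, 0, 0, 0]]}'; python3 - <<'E'
from h import *
st=status.state();print(st["position"],st["contact_force"],st["wrist_torque"],st["joint_positions"])
E
```

```text
time: 5.83
position: [537.9, -24.2, 188.9]
tcp_rot: [3.141, -0.001, 0.315]
contact_force: [-0.4, 0.3, -0.9]
width: 0.533
grip_force: 62.1
[537.91148604 -24.23897018 188.94448801] [-0.44198664  0.25525107 -0.91015866] [-0.02641506  0.00325452 -0.0388496 ] [-2.65040668e-01  4.19377885e-01  1.44207286e+00  5.62464205e-05
  1.27925414e+00  9.90657364e-01]
```

To row units: 10 mm / 500 = 0.02, 2 mm / 500 = 0.004.

```bash
python3 -m pendant '{"moves": [[0, 0, 0.02, 0, 0, 0], [0, 0, 0.004, 0, 0, 0], [0, 0, 0.004, 0, 0, 0], [0, 0, 0.002, 0, 0, 0], [0, 0, 0, 0, 0, 0], [0, 0, 0, 0, 0, 0]]}';python3 -m pendant '{"moves": [[0, 0, 0.002, 0, 0, 0], [0, 0, 0.002, 0, 0, 0], [0, 0, 0, 0, 0, 0]]}';python3 -m pendant '{"moves": [[0, 0, 0.002, 0, 0, 0], [0, 0, 0.002, 0, 0, 0], [0, 0, 0, 0, 0, 0]]}'
```

```text
time: 6.33
position: [537.7, -24.9, 173.7]
tcp_rot: [3.141, -0.0, 0.314]
contact_force: [-0.8, 0.3, -0.5]
width: 0.535
grip_force: 62.1
time: 6.58
position: [537.5, -25.0, 171.2]
tcp_rot: [-3.141, 0.0, 0.314]
contact_force: [0.2, 0.2, -0.3]
width: 0.535
grip_force: 62.1
time: 6.83
position: [537.5, -25.0, 169.1]
tcp_rot: [-3.141, 0.0, 0.314]
contact_force: [1.0, -0.1, -1.2]
width: 0.535
grip_force: 62.1
```

The lid's lugs passed the rim with no contact force, so it is well centred. I'll keep going down gently.

To row units: 0.5 mm / 500 = 0.001.

```bash
python3 -m pendant '{"moves": [[0, 0, 0.001, 0, 0, 0], [0, 0, 0.001, 0, 0, 0], [0, 0, 0, 0, 0, 0]]}';python3 -m pendant '{"moves": [[0, 0, 0.001, 0, 0, 0], [0, 0, 0, 0, 0, 0]]}'
```

```text
time: 7.08
position: [537.6, -25.0, 168.6]
tcp_rot: [3.141, -0.0, 0.314]
contact_force: [0.3, 0.1, 1.9]
width: 0.537
grip_force: 62.4
time: 7.25
position: [537.6, -25.0, 168.5]
tcp_rot: [3.141, -0.001, 0.314]
contact_force: [-2.3, 0.1, 4.8]
width: 0.532
grip_force: 62.8
```

The lid is perched at TCP z 168.5, against an expected 168.3, at about 4 N. Now I turn it anticlockwise while watching the force.

To row units: -0.08 rad / 0.7854 = -0.1019.

```bash
for i in 1 ; do python3 -m pendant '{"moves": [[0, 0, 0, 0, 0, -0.1019], [0, 0, 0, 0, 0, -0.1019], [0, 0, 0, 0, 0, 0]]}'; done; python3 -m pendant '{"moves": [[0, 0, 0, 0, 0, -0.1019], [0, 0, 0, 0, 0, -0.1019], [0, 0, 0, 0, 0, 0]]}'
```

```text
time: 7.5
position: [537.9, -25.1, 168.5]
tcp_rot: [3.141, -0.001, 0.478]
contact_force: [-0.1, -0.1, 4.9]
width: 0.534
grip_force: 62.7
time: 7.75
position: [537.6, -25.0, 168.5]
tcp_rot: [3.141, -0.0, 0.638]
contact_force: [-2.1, -1.4, 7.4]
width: 0.533
grip_force: 62.7
```

To row units: -0.3 mm / 500 = -0.0006, -0.08 rad / 0.7854 = -0.1019.

```bash
python3 -m pendant '{"moves": [[0, 0, -0.0006, 0, 0, -0.1019], [0, 0, 0, 0, 0, -0.1019], [0, 0, 0, 0, 0, 0]]}'; python3 -m pendant '{"moves": [[0, 0, 0, 0, 0, -0.1019], [0, 0, 0, 0, 0, -0.1019], [0, 0, 0, 0, 0, 0]]}'
```

```text
time: 8.0
position: [537.6, -25.1, 168.5]
tcp_rot: [3.141, -0.0, 0.797]
contact_force: [-0.8, -1.2, 4.5]
width: 0.538
grip_force: 62.6
time: 8.25
position: [537.8, -25.0, 168.5]
tcp_rot: [3.141, -0.0, 0.954]
contact_force: [-1.1, -0.0, 4.6]
width: 0.534
grip_force: 62.6
```

To row units: -0.08 rad / 0.7854 = -0.1019.

```bash
python3 -m pendant '{"moves": [[0, 0, 0, 0, 0, -0.1019], [0, 0, 0, 0, 0, -0.1019], [0, 0, 0, 0, 0, 0]]}'; python3 -m pendant '{"moves": [[0, 0, 0, 0, 0, -0.1019], [0, 0, 0, 0, 0, 0]]}';python3 -m pendant '{"moves": [[0, 0, 0, 0, 0, -0.1019], [0, 0, 0, 0, 0, 0]]}'
```

```text
time: 8.5
position: [537.7, -25.0, 168.3]
tcp_rot: [3.141, -0.0, 1.113]
contact_force: [-0.4, -0.2, 3.8]
width: 0.533
grip_force: 62.6
time: 8.67
position: [537.5, -24.9, 167.8]
tcp_rot: [-3.141, 0.0, 1.192]
contact_force: [0.2, 0.2, -1.6]
width: 0.534
grip_force: 62.1
time: 8.83
position: [537.4, -25.0, 167.7]
tcp_rot: [-3.141, 0.0, 1.271]
contact_force: [0.4, -0.7, -1.3]
width: 0.534
grip_force: 62.1
```

The force fell to zero at yaw of about 1.15, so the lugs have reached the gaps. I'll turn slightly further in and lower the lid.

To row units: 1.5 mm / 500 = 0.003, -0.05 rad / 0.7854 = -0.0637.

```bash
python3 -m pendant '{"moves": [[0, 0, 0.003, 0, 0, -0.0637], [0, 0, 0.003, 0, 0, 0], [0, 0, 0.003, 0, 0, 0], [0, 0, 0, 0, 0, 0]]}';python3 -m pendant '{"moves": [[0, 0, 0.002, 0, 0, 0], [0, 0, 0.002, 0, 0, 0], [0, 0, 0, 0, 0, 0]]}'; python3 -m pendant '{"moves": [[0, 0, 0.001, 0, 0, 0], [0, 0, 0.001, 0, 0, 0], [0, 0, 0, 0, 0, 0]]}'
```

```text
time: 9.17
position: [537.4, -25.0, 163.2]
tcp_rot: [-3.141, 0.0, 1.32]
contact_force: [0.6, -1.1, -1.4]
width: 0.532
grip_force: 62.1
time: 9.42
position: [537.5, -25.0, 161.5]
tcp_rot: [-3.141, 0.0, 1.323]
contact_force: [0.2, 0.6, -1.1]
width: 0.53
grip_force: 62.1
time: 9.67
position: [537.6, -25.0, 160.6]
tcp_rot: [3.142, 0.0, 1.324]
contact_force: [-0.5, -0.7, -0.0]
width: 0.528
grip_force: 62.1
```

It dropped 8 mm to 160.6. Now I screw clockwise, following it down.

To row units: 0.2 mm / 500 = 0.0004, 0.08 rad / 0.7854 = 0.1019.

```bash
python3 -m pendant '{"moves": [[0, 0, 0.0004, 0, 0, 0.1019], [0, 0, 0.0004, 0, 0, 0.1019], [0, 0, 0.0004, 0, 0, 0.1019], [0, 0, 0, 0, 0, 0]]}';python3 -m pendant '{"moves": [[0, 0, 0.0006, 0, 0, 0.1019], [0, 0, 0.0006, 0, 0, 0.1019], [0, 0, 0, 0, 0, 0]]}'
```

```text
time: 10.0
position: [537.6, -24.9, 160.1]
tcp_rot: [3.141, -0.0, 1.081]
contact_force: [-0.4, -1.0, 0.2]
width: 0.537
grip_force: 62.1
time: 10.25
position: [537.6, -25.0, 159.5]
tcp_rot: [3.141, -0.0, 0.923]
contact_force: [-0.2, -0.5, -0.3]
width: 0.533
grip_force: 62.1
```

To row units: 0.3 mm / 500 = 0.0006, 0.08 rad / 0.7854 = 0.1019.

```bash
python3 -m pendant '{"moves": [[0, 0, 0.0006, 0, 0, 0.1019], [0, 0, 0.0006, 0, 0, 0.1019], [0, 0, 0, 0, 0, 0]]}';python3 -m pendant '{"moves": [[0, 0, 0.0006, 0, 0, 0.1019], [0, 0, 0.0006, 0, 0, 0.1019], [0, 0, 0, 0, 0, 0]]}';python3 - <<'E'
from h import *
print(status.state()["wrist_torque"])
E
```

```text
time: 10.5
position: [537.4, -25.0, 158.7]
tcp_rot: [-3.141, 0.0, 0.765]
contact_force: [-0.9, 0.1, 0.4]
width: 0.533
grip_force: 62.1
time: 10.75
position: [537.4, -25.0, 158.0]
tcp_rot: [-3.141, 0.0, 0.606]
contact_force: [0.6, -0.8, -1.7]
width: 0.539
grip_force: 61.9
[-0.18023292 -0.10490988 -0.02491515]
```

To row units: 0.4 mm / 500 = 0.0008, 0.08 rad / 0.7854 = 0.1019.

```bash
python3 -m pendant '{"moves": [[0, 0, 0.0008, 0, 0, 0.1019], [0, 0, 0.0008, 0, 0, 0.1019], [0, 0, 0, 0, 0, 0]]}';python3 -m pendant '{"moves": [[0, 0, 0.0006, 0, 0, 0.0764], [0, 0, 0.0006, 0, 0, 0.0764], [0, 0, 0, 0, 0, 0]]}';python3 - <<'E'
from h import *
print(status.state()["wrist_torque"])
E
```

```text
time: 11.0
position: [537.4, -25.0, 157.0]
tcp_rot: [-3.141, 0.001, 0.447]
contact_force: [1.0, -0.8, -4.1]
width: 0.533
grip_force: 61.9
time: 11.25
position: [537.5, -24.8, 156.7]
tcp_rot: [-3.141, 0.0, 0.328]
contact_force: [0.6, -0.5, -3.8]
width: 0.535
grip_force: 62.2
[-0.03402183 -0.05014165 -0.05061509]
```

To row units: 0.3 mm / 500 = 0.0006, 0.2 mm / 500 = 0.0004, 0.06 rad / 0.7854 = 0.0764.

```bash
python3 -m pendant '{"moves": [[0, 0, 0.0006, 0, 0, 0.0764], [0, 0, 0.0004, 0, 0, 0.0764], [0, 0, 0, 0, 0, 0]]}';python3 - <<'E'
from h import *
print(status.state()["wrist_torque"])
E
python3 -m pendant '{"moves": [[0, 0, 0.0004, 0, 0, 0.0764], [0, 0, 0, 0, 0, 0]]}';python3 - <<'E'
from h import *
print(status.state()["wrist_torque"])
E
```

```text
time: 11.5
position: [537.5, -24.9, 156.5]
tcp_rot: [-3.141, -0.0, 0.208]
contact_force: [-1.2, -0.8, -0.9]
width: 0.532
grip_force: 62.4
[-0.08962621  0.1039535   0.00805759]
time: 11.67
position: [537.1, -25.2, 156.4]
tcp_rot: [3.141, 0.001, 0.15]
contact_force: [-3.6, -2.8, 2.6]
width: 0.531
grip_force: 62.7
[-0.45332066  0.68279226  0.85707655]
```

Torque has jumped to 0.86 N·m at z 156.4, the home height, after 67° of turn. I'll give one small nudge to be sure.

To row units: 0.04 rad / 0.7854 = 0.0509.

```bash
python3 -m pendant '{"moves": [[0, 0, 0, 0, 0, 0.0509], [0, 0, 0, 0, 0, 0]]}';python3 - <<'E'
from h import *
s=status.state();print(s["wrist_torque"],s["tcp_rot"])
w=snapshot("wrist");im=save(w,"w5.png")
a=snapshot("scene");b=snapshot("side")
f=lambda i,x,y:cv2.resize(cv2.cvtColor(i["image"],4)[y:y+90,x:x+90],(400,400),interpolation=3)
cv2.imwrite("pics/c5.png",np.hstack([f(a,315,195),f(b,285,185)]))
E
```

```text
time: 11.83
position: [537.3, -25.2, 156.4]
tcp_rot: [3.14, 0.001, 0.11]
contact_force: [-3.7, -3.2, 2.0]
width: 0.534
grip_force: 63.2
[-0.48825521  0.57974226  1.3362898 ] [3.14049727e+00 5.68698165e-04 1.10036388e-01]
```

View pics/c5.png

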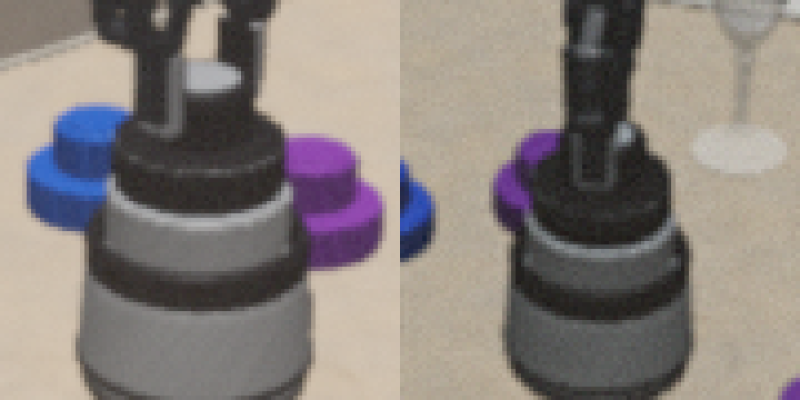

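Both views show the lid level and seated on the shoulder: scene crop (200,180), side crop (600,215). It is home, so I press down now.

To row units: 2 mm / 500 = 0.004, 1.5 mm / 500 = 0.003, -0.03 rad / 0.7854 = -0.0382.

```bash
python3 -m pendant '{"moves": [[0, 0, 0.002, 0, 0, -0.0382], [0, 0, 0.004, 0, 0, 0], [0, 0, 0.004, 0, 0, 0], [0, 0, 0.004, 0, 0, 0], [0, 0, 0.003, 0, 0, 0], [0, 0, 0, 0, 0, 0]]}' - 80;python3 -m pendant '{"moves": [[0, 0, 0.0016, 0, 0, 0], [0, 0, 0.001, 0, 0, 0], [0, 0, 0, 0, 0, 0]]}'
```

```text
time: 12.48
position: [537.7, -25.2, 148.9]
tcp_rot: [3.141, -0.001, 0.138]
contact_force: [-6.8, -2.6, 13.7]
width: 0.53
grip_force: 82.8
time: 12.73
position: [537.7, -25.2, 148.3]
tcp_rot: [3.141, -0.002, 0.138]
contact_force: [-7.8, -2.2, 16.9]
width: 0.531
grip_force: 83.2
```

To row units: 0.8 mm / 500 = 0.0016, 0.6 mm / 500 = 0.0012.

```bash
python3 -m pendant '{"moves": [[0, 0, 0.0016, 0, 0, 0], [0, 0, 0.0012, 0, 0, 0], [0, 0, 0, 0, 0, 0], [0, 0, 0, 0, 0, 0], [0, 0, 0, 0, 0, 0], [0, 0, 0, 0, 0, 0]]}'
```

```text
time: 13.23
position: [537.8, -25.2, 148.1]
tcp_rot: [3.14, -0.003, 0.138]
contact_force: [-10.4, -1.7, 26.5]
width: 0.531
grip_force: 84.4
```

The cup is bottomed, 8.3 mm down at 26 N and hard against the stop. I'll let it spring back.

To row units: -2 mm / 500 = -0.004.

```bash
python3 -m pendant '{"moves": [[0, 0, -0.004, 0, 0, 0], [0, 0, -0.004, 0, 0, 0], [0, 0, -0.004, 0, 0, 0], [0, 0, -0.004, 0, 0, 0], [0, 0, -0.004, 0, 0, 0], [0, 0, 0, 0, 0, 0], [0, 0, 0, 0, 0, 0]]}'; python3 - <<'E'
from h import *
s=status.state();print(s["wrist_torque"])
E
```

```text
time: 13.82
position: [537.7, -25.2, 156.1]
tcp_rot: [3.141, -0.001, 0.138]
contact_force: [-4.3, -2.2, 9.1]
width: 0.525
grip_force: 82.1
[-0.47347178  0.79953903  0.17719996]
```

To row units: -0.8 mm / 500 = -0.0016, -0.5 mm / 500 = -0.001, 0.04 rad / 0.7854 = 0.0509.

```bash
python3 -m pendant '{"moves": [[0, 0, -0.0016, 0, 0, 0], [0, 0, -0.001, 0, 0, 0.0509], [0, 0, 0, 0, 0, 0]]}'; python3 - <<'E'
from h import *
s=status.state();print(s["wrist_torque"])
E
```

```text
time: 14.07
position: [537.5, -25.2, 156.5]
tcp_rot: [3.14, 0.0, 0.099]
contact_force: [-2.8, -3.4, 3.6]
width: 0.528
grip_force: 82.8
[-0.67724403  0.4745749   1.88080184]
```

It's tight at 1.9 N·m. I'll relax the twist, open and retreat upward.

To row units: -0.035 rad / 0.7854 = -0.0446.

```bash
python3 -m pendant '{"moves": [[0, 0, 0, 0, 0, -0.0446], [0, 0, 0, 0, 0, 0]]}';python3 -m pendant '{"moves": [[0, 0, 0, 0, 0, 0], [0, 0, 0, 0, 0, 0], [0, 0, 0, 0, 0, 0], [0, 0, 0, 0, 0, 0], [0, 0, 0, 0, 0, 0], [0, 0, 0, 0, 0, 0]]}' 0.9 20; python3 -m pendant '{"moves": [[0, 0, -0.01, 0, 0, 0], [0, 0, -0.03, 0, 0, 0], [0, 0, -0.08, 0, 0, 0], [0, 0, -0.08, 0, 0, 0], [0, 0, 0, 0, 0, 0], [0, 0, 0, 0, 0, 0], [0, 0, 0, 0, 0, 0], [0, 0, 0, 0, 0, 0]]}'; python3 - <<'E'
from h import *
w=snapshot("wrist");a=snapshot("scene");b=snapshot("side")
f=lambda i,x,y,n:cv2.resize(cv2.cvtColor(i["image"],4)[y:y+n,x:x+n],(400,400),interpolation=3)
cv2.imwrite("pics/c6.png",np.hstack([f(a,250,150,200),f(w,120,60,400)]))
for s in(a,b,w):
    v,u=np.mgrid[0:480,0:640];d=s["depth"]
    P=(np.stack([(u-s["cx"])/s["fx"]*d,(v-s["cy"])/s["fy"]*d,d],-1)-np.array(s["t"]))@np.array(s["R"])
    r=np.hypot(P[...,0]-537.5,P[...,1]+25);z=P[...,2]
    for lo,hi,R in((145,158,20),(118,132,36)):
        k=(r<R)&(z>lo)&(z<hi)&(r>(0 if R==20 else 27));print(k.sum(),np.median(z[k]).round(1),end=" | ")
    print()
E
```

```text
time: 14.23
position: [537.6, -25.2, 156.5]
tcp_rot: [3.141, -0.0, 0.132]
contact_force: [-4.3, -3.8, 4.0]
width: 0.53
grip_force: 82.3
time: 14.73
position: [537.6, -24.9, 156.2]
tcp_rot: [-3.141, -0.0, 0.129]
contact_force: [1.4, 0.4, 0.7]
width: 0.902
grip_force: 0.0
time: 15.4
position: [537.1, -24.8, 255.1]
tcp_rot: [-3.141, 0.002, 0.129]
contact_force: [-0.2, -0.4, -0.0]
width: 0.905
grip_force: 0.0
138 153.3 | 167 127.0 | 
124 152.4 | 140 125.8 | 
3994 152.0 | 3874 125.5 |
```

View pics/c6.png

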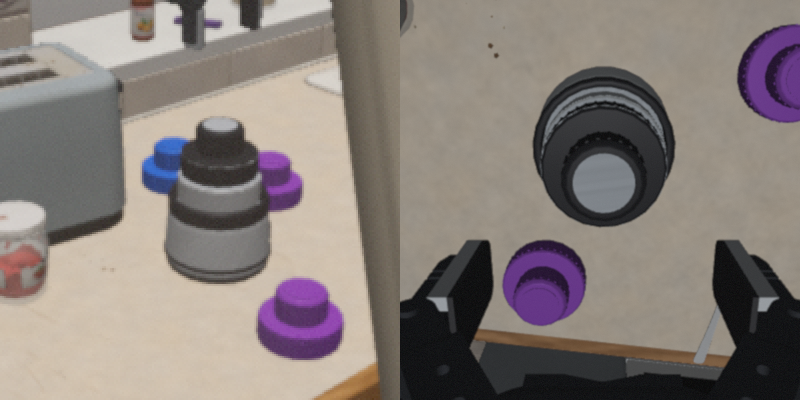

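The lid is level on the cup (left panel (222,150), right panel (605,180)), with its knob top at 152.0 against the expected 151.5. The cup is back up, the look-alikes and jar in view look undisturbed, and the gripper is clear.

```bash
python3 -c "
from cell import bot
print(bot.close_job())"
```

```text
the job is handed in; nothing more can be done
None
```

The job is handed in at about 15.5 s: the black lid is screwed fully home (firm stop at the end), the cup was then pressed right down (about 8 mm) and sprang back up, and the gripper let go clear of everything.

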